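# Nudge the sensor disc into its charging well and start the check

### The arm

A 7-joint arm with a two-finger parallel gripper is mounted at the origin on the work surface. World frame = base frame: x ahead of the robot, y to its left, z up, the work surface at z = 0. Lengths are in mm, angles in rad, forces in N, time in s.
With the tool pointing down it reaches from about 400 to 875 mm from the base axis. Payload 4.4 kg.
Tool frame: the origin (TCP) lies between the finger pads; the fingertips stand 11 mm ahead of it and the grasp point (between the pads) lies 8 mm behind it; y points along the fingers, x is the direction in which the jaws open and shut, and the axes are right-handed (so a half turn about y gives the same grasp; the last joint's range is limited). The gripper opens to 85 mm and grips with 20 to 120 N. Pads are 22 mm wide; open, the fingers measure 114 mm over their backs; the gripper's body (76 mm by 85 mm) begins 54 mm behind the grasp point. The pads swing forward as they close: fully open they stand 13 mm farther back than shut.
Start: joints at [1.256, 0.628, 0.038, 1.517, -0.027, 0.996, -0.02], TCP at [160.084, -629.993, 242.313] pointing down, gripper open.
Joint ranges: [-3.06, 3.06], [-0.37, 2.12], [-1.25, 1.32], [0.18, 2.47], [-1.1, 4.24], [0.23, 1.98], [-2.94, 2.94]. Speed limits (rad/s): [2.57, 2.57, 3.14, 3.14, 3.14, 3.14, 3.14].

### API

Orientations are given as [roll, pitch, yaw] about the fixed x, y, z axes, in that order (R = Rz(yaw) Ry(pitch) Rx(roll)).
In Python, from cell import * gives the robot as it stands.
- The arm moves only by the shell command python3 -m jog 'ROWS'. ROWS is JSON, a list of rows, each an object of numbers: "x", "y", "z": the shift along the tool's x, y, z in mm; "ax", "ay", "az": the turn, a rotation vector about the tool's x, y, z in rad; "grip": the finger opening in mm, from 0 to 85.4. In form: [{"x": .., "y": .., "z": .., "ax": .., "ay": .., "az": .., "grip": ..}, ...]. A call has 1 to 5 rows; each row is the pose to reach, as a shift and turn from the pose commanded when the call began, along the tool's axes at that moment; what a row does not reach only later rows make up. A row lasts 1/10 s, in which the tool goes at most 50 mm and 8.59 degrees, less where a joint would pass 70% of its speed; a pose out of reach is approached as far as the arm can. A call with a gripper value outside its range is refused whole. The fingers move at their own pace and stop on an object; the grip force is fixed at half the most. Time passes only in rows, so rows that repeat a pose let the fingers close. It gives the time, the measured TCP pose, the force and the opening at its end, in the units of the state.
- read_state(): the state, without advancing time (a new reading comes with each control period).
- get_image(name): name is "side" or "top"; returns a dict with "color" (420x560x3 uint8, red, green, blue), "vfov" (degrees; the focal length in pixels is half the picture's height over the tangent of half this angle, whatever the lens; pixels are square), "cx", "cy" (the principal point, pixels), "camera_from_world" (4x4, takes a point from world to camera coordinates). Camera axes: x right, y down, z forward; pixel columns grow to the right and rows downward; lengths in mm; the calibration is good to about 2 mm. A picture is of the moment at which its call begins. There is no depth.
- finish_job(): hands the job in, once; it reports no verdict.
The state is a dict: "clock": time; "qpos": joint angles; "qd": joint speeds; "tau": joint torques, N m; "eef_pos": TCP position; "tool_rot": TCP orientation; "force": force on the tool from outside, world axes, zero at the start; "torque": the same for the moment, N m; "width": finger opening in mm.
Only numpy, scipy, OpenCV 4.12 (cv2) and the standard library are available. Lean on these libraries where they do the work, as an engineer would, in place of code of your own. Each camera call takes 0.05 s, during which the arm holds its last target.

### The job

The round sensor disc was left lying loose on the deck of its charging dock: with your fingertips, push it along the deck, without ever lifting it, until it drops into the round well and lies flat and fully home. Then press the dock's round start key fully down and let it come up again. Do not press the key before the disc is home, and leave the cap on the deck and everything else on the desk where it is.

Things in the scene. Friction and masses are not known exactly. Their poses are not given: they have to be found in the camera images.
- disc: the sensor disc: a plain grey plastic disc 44 mm in diameter and 12 mm thick with a metal top face, about 45 g, lying flat and loose on the dock's deck, on either side of the well, its centre 58 to 90 mm from the well's centre. Origin: centre of its underside; z up. It slides easily on the deck; nothing holds it.
- dock: the charging dock, fixed to the desk: 195 mm (its x) by 260 mm (its y). Origin on the desk, z up; its x points away from the robot, turned by up to 0.45 rad. The flat white deck spans x from -85 to 60 mm and y from -130 to 130 mm, its top 22 mm above the desk. Beyond it a grey housing, x from 60 to 110 mm, stands 34 mm above the desk along the whole length and carries a dark display and the start key.
- well (a point): centre of the floor of the round well in the deck, at x = -15 mm, y = 0 of the dock. The well is 48 mm in diameter and 8 mm deep, floor 14 mm above the desk, so the seated disc stands 4 mm proud of the deck. Its mouth is flush with the deck. Axes as the dock's.
- start_top (a point): centre of the top of the round white start key, 28 mm in diameter, its top 56 mm above the desk when up, in a black collar (44 mm in diameter, top 46 mm above the desk) on the grey housing, at x = 85 mm, y = 55 mm of the dock; it moves down as the key is pressed.
- start (a joint): travel of the start key in m: 0 up, 0.006 fully down. A spring returns it; fully down takes about 5 N, straight down.
- cap: the calibration cap, a bystander: grey stepped cylinder 32 mm in diameter, 44 mm high in all, standing loose on the deck on the other side of the well from the disc. Origin: centre of its underside.
- mouse: a black computer mouse lying loose on the desk beside one end of the dock (98 x 58 x 32 mm). Origin: centre of its underside.
- tester: a black handheld breath tester lying loose on the desk beside the other end of the dock (125 x 60 x 30 mm with a 50 mm white mouth tube on its far end). Origin: centre of the underside of its case.
- stapler: a stapler standing loose behind the dock, about 40 x 130 x 44 mm, long side along its y. Origin: centre of its underside.
- mug: a white mug, 80 mm wide and 92 mm high. Origin: centre of its underside.
- tape: a small roll of white paper standing on its flat face, 56 mm in diameter, 24 mm high. Origin: centre of its underside.
- pens: a dark pen pot, 76 mm in diameter, 100 mm high, with pens to 155 mm. Origin: centre of its underside.

How it is judged:
By the outcome, as a careful person would: the job done as asked, in the order asked, and still so for the second after the job is handed in, with the robot touching nothing.
It also fails if it takes over 46 s, if anything falls off the work surface, if the arm or the gripper's body presses on something with over 40 N, if the wrist force passes 120 N, or if a joint passes its speed limit or range.

## Working session

There is one attempt and no reset: what is moved stays moved. The work goes in short steps, Python scripts to look and compute and a shell command to move; the robot and the scene stay as the last step left them, time stands still between calls to the robot, and variables do not carry over. Pictures are saved under pics/ and viewed, and the job is handed in when it is done.

```bash
ls; mkdir -p pics
python3 - <<'E'
from cell import *
import cv2
s=read_state();print(s['clock'],s['eef_pos'],s['tool_rot'],s['width'],s['force'])
for n in('side','top'):
    d=get_image(n);cv2.imwrite(f'pics/{n}0.png',d['color'][:,:,::-1]);print(d['vfov'],d['cx'],d['cy']);print(d['camera_from_world'])
    print(d.keys())
E
```

```text
pics
0.0 [ 159.93333633 -629.37861054  241.36471071] [-1.57081631  0.00197198 -1.32202681] 85.42339177651418 [ 0.21518312 -0.80943528  1.05696285]
53.42017546118429 280.91899338935394 208.24484145287056
[[-7.07913788e-01 -7.06121669e-01  1.58194871e-02  3.93769552e+02]
 [-3.84581503e-01  3.66577845e-01 -8.47182242e-01  2.64338795e+02]
 [ 5.92414666e-01 -6.05815873e-01 -5.31066844e-01  8.56475804e+02]
 [ 0.00000000e+00  0.00000000e+00  0.00000000e+00  1.00000000e+00]]
dict_keys(['color', 'vfov', 'cx', 'cy', 'camera_from_world'])
48.1971572544462 280.0487597790455 213.82104731728828
[[-1.63446434e-02 -9.99697883e-01 -1.83574415e-02  1.60416634e+01]
 [-9.92743726e-01  1.84130420e-02 -1.18831202e-01  5.35497146e+02]
 [ 1.19133317e-01  1.62819813e-02 -9.92744756e-01  1.43887634e+03]
 [ 0.00000000e+00  0.00000000e+00  0.00000000e+00  1.00000000e+00]]
dict_keys(['color', 'vfov', 'cx', 'cy', 'camera_from_world'])
```

View pics/side0.png

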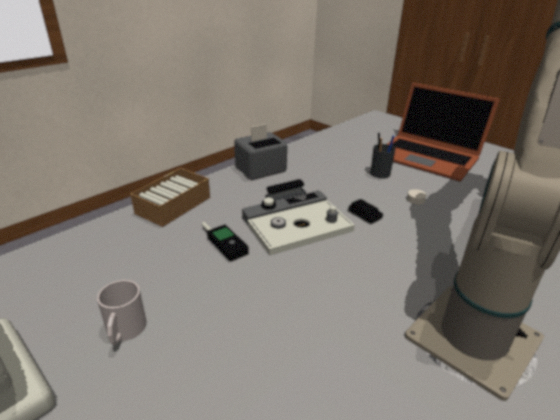

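View pics/top0.png

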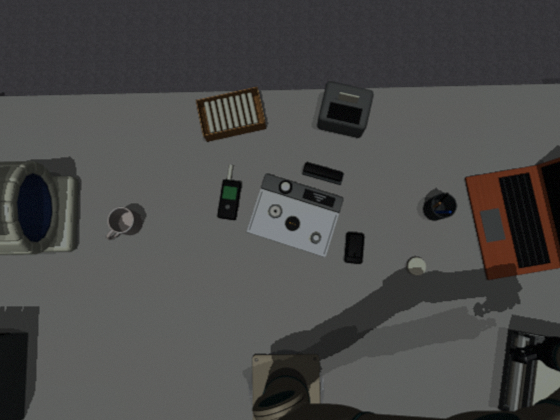

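The side view shows the dock centrally: the disc is at about (278,222), the well at (302,224) and the cap at (332,215). In the top view the disc is at (275,211), the well at (292,223), the cap at (316,238) and the start key at (286,187). Next I'll enlarge the dock area for exact positions.

```bash
cat > h.py <<'E'
from cell import *
import numpy as np,cv2
def cam(d):
    f=d['color'].shape[0]/2/np.tan(np.radians(d['vfov']/2)); return f,d['cx'],d['cy'],np.array(d['camera_from_world'])
def ray(d,u,v,z):
    f,cx,cy,T=cam(d);R=T[:3,:3];o=-R.T@T[:3,3];r=R.T@np.array([(u-cx)/f,(v-cy)/f,1]);return o+r*(z-o[2])/r[2]
def proj(d,p):
    f,cx,cy,T=cam(d);c=T[:3,:3]@np.array(p)+T[:3,3];return np.array([f*c[0]/c[2]+cx,f*c[1]/c[2]+cy])
E
python3 - <<'E'
from h import *
for n,(a,b,c,e) in dict(side=(170,260,235,365),top=(165,265,235,355)).items():
    d=get_image(n);im=d['color'];cr=im[a:b,c:e,::-1]
    k=6;o=cv2.resize(cr,None,fx=k,fy=k,interpolation=cv2.INTER_CUBIC)
    o=np.clip(o.astype(float)*1.4,0,255).astype('uint8')
    for i in range(0,e-c,10): cv2.putText(o,str(c+i),(i*k,10),0,.35,(0,255,255));cv2.line(o,(i*k,12),(i*k,18),(0,255,255))
    for i in range(0,b-a,10): cv2.putText(o,str(a+i),(0,i*k+4),0,.35,(0,255,255))
    cv2.imwrite(f'pics/{n}1.png',o)
    np.save(n+'.npy',d,allow_pickle=True)
E
```

```text
(no output)
```

View pics/side1.png

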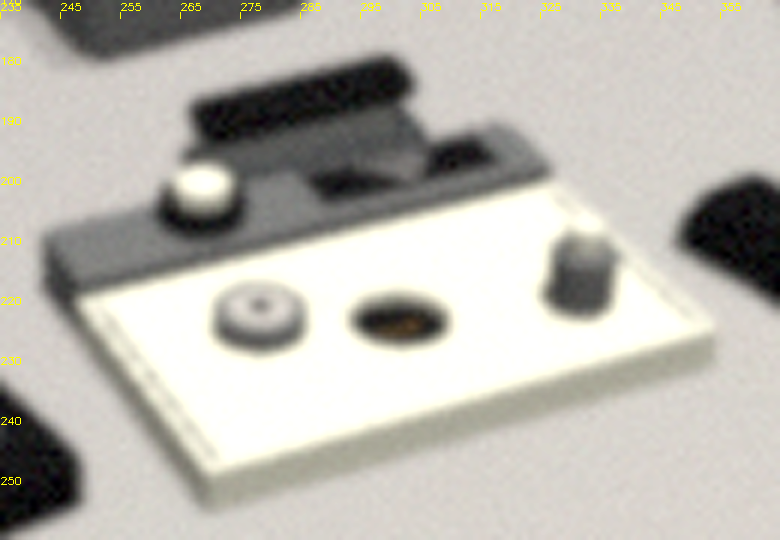

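View pics/top1.png

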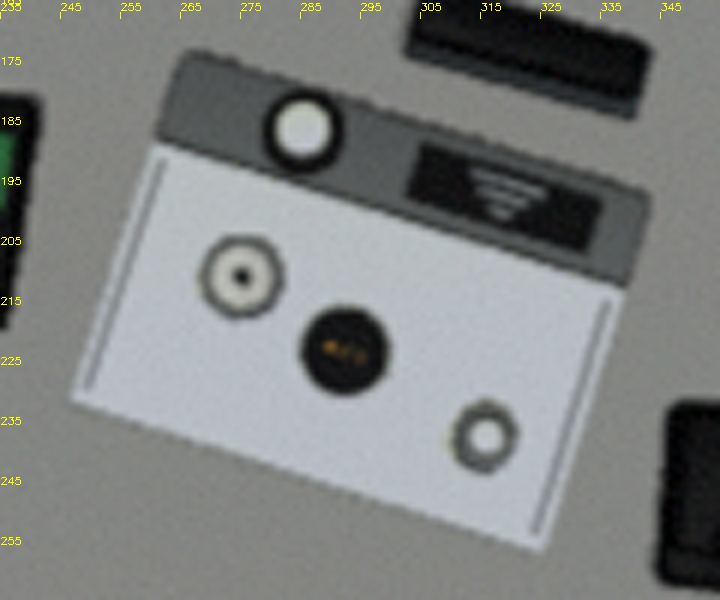

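```bash
cat > m.py <<'E'
from h import *
def blobs(im,mask,lo,hi):
    n,l,s,c=cv2.connectedComponentsWithStats(mask.astype('uint8'))
    return [(s[i],c[i]) for i in range(1,n) if lo<s[i][4]<hi]
E
python3 - <<'E'
from m import *
d=np.load('top.npy',allow_pickle=True).item();im=d['color'];g=cv2.cvtColor(im,cv2.COLOR_RGB2GRAY)
sub=g[165:262,240:350]
print(g[223,280:305],g[211,262:290])
# deck quad
m=np.zeros_like(g);m[165:262,240:350]=sub>118
# well: dark blob subpixel (weighted)
def cen(u,v,r,fn):
    yy,xx=np.mgrid[v-r:v+r+1,u-r:u+r+1];w=fn(g[v-r:v+r+1,u-r:u+r+1].astype(float));w*=((xx-u)**2+(yy-v)**2<=r*r)
    return (w*xx).sum()/w.sum(),(w*yy).sum()/w.sum(),w.sum()
well=cen(292,223,9,lambda a:np.clip(135-a,0,None)); disc=cen(275,211,9,lambda a:np.clip(135-a,0,None))
cap=cen(316,238,8,lambda a:np.clip(135-a,0,None)); key=cen(286,187,4,lambda a:np.clip(a-60,0,None))
W=ray(d,*well[:2],22);D=ray(d,*disc[:2],31);C=ray(d,*cap[:2],22);K=ray(d,*key[:2],56)
for n,p,q in zip('WDCK',(well,disc,cap,key),(W,D,C,K)):print(n,np.round(p,2),np.round(q,1))
t=K-W;yaw=np.arctan2(t[1],t[0])-np.arctan2(55,100);print('dist WK',np.hypot(*t[:2]),'exp',np.hypot(100,55),'yaw',yaw)
# deck corners & housing edges via hull of bright
k,l,s,c=cv2.connectedComponentsWithStats(m);i=1+np.argmax(s[1:,4]);r=cv2.minAreaRect(np.argwhere(l==i)[:,::-1].astype(np.float32));bx=cv2.boxPoints(r)
P=[ray(d,*b,22) for b in bx];print(np.round(bx,1),np.round(P,1),[np.hypot(*(P[j]-P[j-1])[:2]) for j in range(4)])
ctr=sum(P)/4;R=np.array([[np.cos(yaw),-np.sin(yaw)],[np.sin(yaw),np.cos(yaw)]])
for n,q in zip(['W','D','C','K','deckc'],(W,D,C,K,ctr)): print(n,R.T@(q-W)[:2]+[-15,0])
s_=np.load('side.npy',allow_pickle=True).item()
for n,q in zip('WDK',(W,D+[0,0,3],K)):print(n,proj(s_,q))
E
```

```text
[136 134 133 134 108  50  15  13  17  38  44  32  38  28  25  26  16  13
  18  53 108 134 136 135 134] [133 135 133 135 134 118  84  76 105 130 131 106  53  23  65 110 126 116
  86  63  97 134 135 133 134 133 136 134]
W [  292.05   223.06 20601.  ] [506.9 -30.4  22. ]
D [ 275.07  210.89 7441.  ] [545.4  22.2  31. ]
C [ 315.06  237.37 6217.  ] [ 460.6 -101.6   22. ]
K [ 285.58  186.56 2906.  ] [617.7 -12.3  56. ]
dist WK 112.24430296119563 exp 114.12712210513327 yaw -0.34027397466196263
[[246.4 231.2]
 [260.  188.4]
 [338.7 213.5]
 [325.  256.3]] [[ 484.   113.7   22. ]
 [ 619.5   69.1   22. ]
 [ 534.4 -177.7   22. ]
 [ 401.  -130.9   22. ]] [np.float64(258.36478806068146), np.float64(142.69540307762455), np.float64(261.0530146989055), np.float64(141.3425012749442)]
W [-15.   0.]
D [ 3.67412677 62.43270388]
C [-34.91284152 -82.51789961]
K [83.35024391 54.09263415]
deckc [-12.02259711  -0.02532298]
W [301.27079156 222.44767522]
D [278.2139853  220.58158007]
K [269.10733206 199.49950642]
```

```bash
cat > go.py <<'E'
import sys
from cell import *
import numpy as np
from scipy.spatial.transform import Rotation as Ro
s=read_state();p=np.array(s['eef_pos']);R=Ro.from_euler('xyz',s['tool_rot'])
t=np.array([float(a) for a in sys.argv[1:4]])
Rt=Ro.from_euler('xyz',[-np.pi/2,0,float(sys.argv[4])])
print('clock',s['clock'],'pos',p.round(1),'rpy',np.round(s['tool_rot'],3),'F',np.round(s['force'],1),'w',round(s['width'],1))
print('shift',R.inv().apply(t-p).round(1),'turn',(R.inv()*Rt).as_rotvec().round(3))
E
python3 go.py 570 56 240 -0.631
```

```text
clock 0.2 pos [ 160.  -629.6  241.7] rpy [-1.571e+00  1.000e-03 -1.322e+00] F [-0.3 -0.8 -0.2] w 85.4
shift [-563.5    2.4  566.2] turn [-0.    -0.691 -0.001]
```

```bash
python3 -m jog '[{"x":-35,"z":35,"grip":25},{"x":-70,"z":70,"grip":25},{"x":-105,"z":105,"grip":25},{"x":-140,"z":140,"grip":25},{"x":-175,"z":175,"grip":25}]'; python3 go.py 570 56 240 -0.631
```

```text
clock 0.2 pos [ 160.  -629.6  241.7] rpy [-1.571e+00  1.000e-03 -1.322e+00] F [-0.3 -0.8 -0.2] w 85.4
shift [-563.5    2.4  566.2] turn [-0.    -0.691 -0.001]$[0]: bad value
```

```bash
python3 -m jog '[{"x":-35,"y":0,"z":35,"ax":0,"ay":0,"az":0,"grip":25},{"x":-70,"y":0,"z":70,"ax":0,"ay":0,"az":0,"grip":25},{"x":-105,"y":0,"z":105,"ax":0,"ay":0,"az":0,"grip":25},{"x":-140,"y":0,"z":140,"ax":0,"ay":0,"az":0,"grip":25},{"x":-175,"y":0,"z":175,"ax":0,"ay":0,"az":0,"grip":25}]'; python3 go.py 570 56 240 -0.631
```

```text
clock: 0.7
eef_pos: [287.3, -415.5, 242.3]
tool_rot: [-1.57, -0.0, -1.322]
force: [1.0, -0.2, -0.4]
width: 25.2
clock 0.7 pos [ 287.3 -415.5  242.3] rpy [-1.57  -0.    -1.322] F [ 1.  -0.2 -0.4] w 25.2
shift [-387.5    2.4  389.9] turn [-0.    -0.691  0.   ]
```

```bash
python3 -m jog '[{"x":-35,"y":0,"z":35,"ax":0,"ay":-0.05,"az":0,"grip":25},{"x":-70,"y":0,"z":70,"ax":0,"ay":-0.1,"az":0,"grip":25},{"x":-105,"y":0,"z":105,"ax":0,"ay":-0.15,"az":0,"grip":25},{"x":-140,"y":0,"z":140,"ax":0,"ay":-0.2,"az":0,"grip":25},{"x":-175,"y":0,"z":175,"ax":0,"ay":-0.25,"az":0,"grip":25}]'; python3 go.py 570 56 240 -0.631
```

```text
clock: 1.2
eef_pos: [413.9, -202.9, 242.5]
tool_rot: [-1.57, -0.001, -1.07]
force: [-0.7, -1.0, -0.7]
width: 25.3
clock 1.2 pos [ 413.9 -202.9  242.5] rpy [-1.57e+00 -1.00e-03 -1.07e+00] F [-0.7 -1.  -0.7] w 25.3
shift [-152.2    2.5  261.2] turn [-0.    -0.439  0.001]
```

```bash
python3 -m jog '[{"x":-22,"y":0,"z":38,"ax":0,"ay":-0.09,"az":0,"grip":25},{"x":-44,"y":0,"z":76,"ax":0,"ay":-0.18,"az":0,"grip":25},{"x":-66,"y":0,"z":114,"ax":0,"ay":-0.27,"az":0,"grip":25},{"x":-88,"y":0,"z":152,"ax":0,"ay":-0.36,"az":0,"grip":25},{"x":-110,"y":0,"z":190,"ax":0,"ay":-0.439,"az":0,"grip":25}]'; python3 go.py 570 56 100 -0.631
```

```text
clock: 1.7
eef_pos: [528.0, -15.5, 242.4]
tool_rot: [-1.571, -0.0, -0.63]
force: [0.2, -1.1, 0.4]
width: 25.0
clock 1.7 pos [528.  -15.5 242.4] rpy [-1.571 -0.    -0.63 ] F [ 0.2 -1.1  0.4] w 25.0
shift [ -8.2 142.4  82.5] turn [0.    0.001 0.   ]
```

```bash
python3 -m jog '[{"x":-4,"y":0,"z":41,"ax":0,"ay":0,"az":0,"grip":25},{"x":-8,"y":0,"z":82.5,"ax":0,"ay":0,"az":0,"grip":25},{"x":-8,"y":40,"z":82.5,"ax":0,"ay":0,"az":0,"grip":25},{"x":-8,"y":80,"z":82.5,"ax":0,"ay":0,"az":0,"grip":25},{"x":-8,"y":115,"z":82.5,"ax":0,"ay":0,"az":0,"grip":25}]'; python3 go.py 570 56 100 -0.631;python3 - <<'E'
from h import *
for n,(a,b,c,e) in dict(side=(130,260,205,335),top=(145,265,235,355)).items():
    d=get_image(n);im=d['color'];cr=im[a:b,c:e,::-1]
    o=cv2.resize(cr,None,fx=4.5,fy=4.5,interpolation=cv2.INTER_CUBIC)
    cv2.imwrite(f'pics/{n}2.png',np.clip(o*1.4,0,255).astype('uint8'))
E
```

```text
clock: 2.2
eef_pos: [569.4, 54.4, 125.6]
tool_rot: [-1.571, 0.0, -0.632]
force: [0.0, -0.7, -0.7]
width: 25.0
clock 2.2 pos [569.4  54.4 125.6] rpy [-1.571  0.    -0.632] F [ 0.  -0.7 -0.7] w 25.0
shift [-0.4 25.6  1.6] turn [ 0.    -0.001 -0.   ]
```

View pics/side2.png

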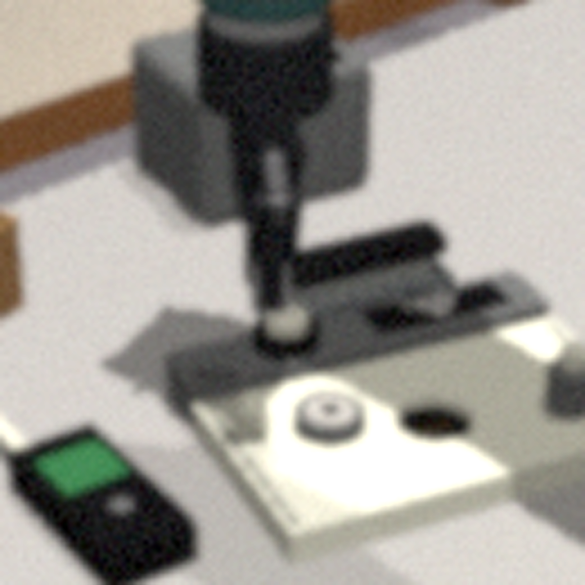

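View pics/top2.png

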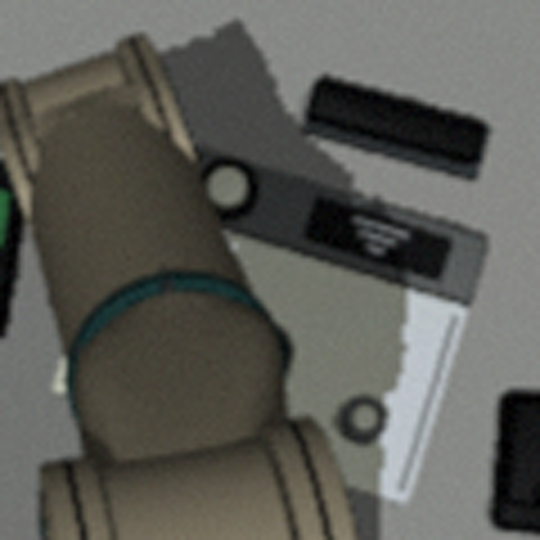

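In the side view the fingertips hover behind the disc (tips near enlarged (270,305)) and the disc hasn't moved. The arm hides the disc in the top view. Next I'll go down behind the disc.

```bash
python3 -m jog '[{"x":-0.5,"y":30,"z":2,"ax":0,"ay":0,"az":0,"grip":25},{"x":-0.5,"y":55,"z":2,"ax":0,"ay":0,"az":0,"grip":25},{"x":-0.5,"y":75,"z":2,"ax":0,"ay":0,"az":0,"grip":25},{"x":-0.5,"y":84,"z":2,"ax":0,"ay":0,"az":0,"grip":25},{"x":-0.5,"y":84,"z":2,"ax":0,"ay":0,"az":0,"grip":25}]'; python3 go.py 570 56 36 -0.631;python3 - <<'E'
from h import *
for n,(a,b,c,e) in dict(side=(150,250,225,325)).items():
    d=get_image(n);im=d['color'];cr=im[a:b,c:e,::-1]
    o=cv2.resize(cr,None,fx=6,fy=6,interpolation=cv2.INTER_CUBIC)
    cv2.imwrite(f'pics/{n}3.png',np.clip(o*1.4,0,255).astype('uint8'))
E
```

```text
clock: 2.8
eef_pos: [570.7, 56.0, 43.6]
tool_rot: [-1.571, 0.0, -0.633]
force: [0.3, 0.7, -0.2]
width: 25.1
clock 2.8 pos [570.7  56.   43.6] rpy [-1.571  0.    -0.633] F [ 0.3  0.7 -0.2] w 25.1
shift [-0.6  7.6 -0.4] turn [ 0.    -0.002 -0.   ]
```

View pics/side3.png

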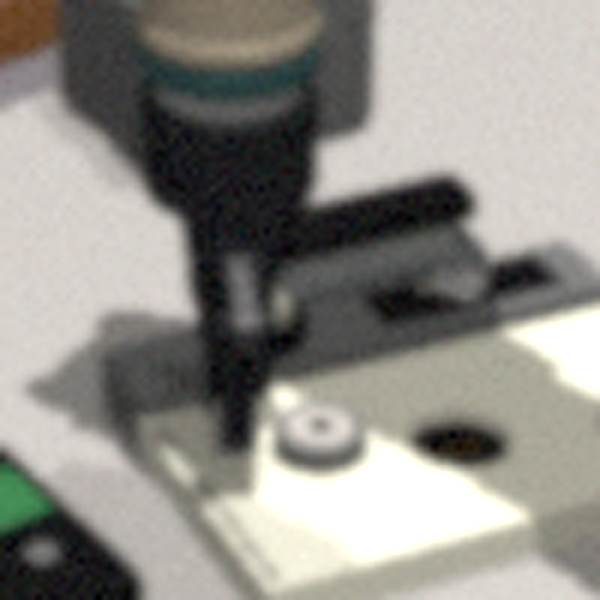

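The side view shows the fingers just behind the disc, with clear deck between them. Next I'll feel for the deck.

```bash
python3 -m jog '[{"x":-0.5,"y":3,"z":0,"ax":0,"ay":0,"az":0,"grip":25},{"x":-0.5,"y":5,"z":0,"ax":0,"ay":0,"az":0,"grip":25},{"x":-0.5,"y":6,"z":0,"ax":0,"ay":0,"az":0,"grip":25},{"x":-0.5,"y":6.5,"z":0,"ax":0,"ay":0,"az":0,"grip":25}]'; python3 -m jog '[{"x":0,"y":1,"z":0,"ax":0,"ay":0,"az":0,"grip":25},{"x":0,"y":1,"z":0,"ax":0,"ay":0,"az":0,"grip":25}]'; python3 -m jog '[{"x":0,"y":1,"z":0,"ax":0,"ay":0,"az":0,"grip":25},{"x":0,"y":1,"z":0,"ax":0,"ay":0,"az":0,"grip":25}]'
```

```text
clock: 3.25
eef_pos: [570.3, 56.4, 37.1]
tool_rot: [-1.571, -0.0, -0.633]
force: [0.4, 0.5, 0.1]
width: 25.0
clock: 3.45
eef_pos: [570.0, 56.3, 35.8]
tool_rot: [-1.571, 0.0, -0.633]
force: [-0.0, 0.2, -0.4]
width: 24.8
clock: 3.65
eef_pos: [570.0, 56.4, 34.7]
tool_rot: [-1.571, 0.0, -0.633]
force: [-0.2, -0.1, 0.1]
width: 25.1
```

```bash
python3 -m jog '[{"x":0,"y":1,"z":0,"ax":0,"ay":0,"az":0,"grip":25},{"x":0,"y":1,"z":0,"ax":0,"ay":0,"az":0,"grip":25}]'; python3 -m jog '[{"x":0,"y":0.7,"z":0,"ax":0,"ay":0,"az":0,"grip":25},{"x":0,"y":0.7,"z":0,"ax":0,"ay":0,"az":0,"grip":25}]'
```

```text
clock: 3.85
eef_pos: [570.0, 56.3, 33.7]
tool_rot: [-1.571, 0.0, -0.633]
force: [0.1, -0.2, 0.0]
width: 24.9
clock: 4.05
eef_pos: [570.1, 56.4, 33.1]
tool_rot: [-1.571, -0.0, -0.633]
force: [0.1, -0.2, -0.2]
width: 24.9
```

```bash
python3 -m jog '[{"x":0,"y":0.7,"z":0,"ax":0,"ay":0,"az":0,"grip":25},{"x":0,"y":0.7,"z":0,"ax":0,"ay":0,"az":0,"grip":25}]'; python3 -m jog '[{"x":0,"y":0.7,"z":0,"ax":0,"ay":0,"az":0,"grip":25},{"x":0,"y":0.7,"z":0,"ax":0,"ay":0,"az":0,"grip":25}]'
```

```text
clock: 4.25
eef_pos: [570.2, 56.4, 33.0]
tool_rot: [-1.571, -0.0, -0.633]
force: [-1.1, 0.3, 4.3]
width: 24.8
clock: 4.45
eef_pos: [570.2, 56.4, 33.0]
tool_rot: [-1.571, -0.001, -0.633]
force: [-1.2, -0.8, 10.8]
width: 24.8
```

```bash
python3 -m jog '[{"x":0,"y":-3.1,"z":0,"ax":0,"ay":0,"az":0,"grip":25},{"x":0,"y":-3.1,"z":-3,"ax":0,"ay":0,"az":0,"grip":25},{"x":0,"y":-3.1,"z":-6,"ax":0,"ay":0,"az":0,"grip":25},{"x":0,"y":-3.1,"z":-9,"ax":0,"ay":0,"az":0,"grip":25},{"x":0,"y":-3.1,"z":-11,"ax":0,"ay":0,"az":0,"grip":25}]'; python3 -m jog '[{"x":0,"y":0,"z":-2,"ax":0,"ay":0,"az":0,"grip":25},{"x":0,"y":0,"z":-4,"ax":0,"ay":0,"az":0,"grip":25},{"x":0,"y":0,"z":-7,"ax":0,"ay":0,"az":0,"grip":25},{"x":0,"y":0,"z":-10,"ax":0,"ay":0,"az":0,"grip":25},{"x":0,"y":0,"z":-13,"ax":0,"ay":0,"az":0,"grip":25}]';python3 go.py 524.1 -6.9 35 -0.633
python3 - <<'E'
from h import *
for n,(a,b,c,e) in dict(side=(150,250,225,325)).items():
    d=get_image(n);im=d['color'];cr=im[a:b,c:e,::-1]
    o=cv2.resize(cr,None,fx=6,fy=6,interpolation=cv2.INTER_CUBIC)
    cv2.imwrite(f'pics/{n}4.png',np.clip(o*1.4,0,255).astype('uint8'))
E
```

```text
clock: 4.95
eef_pos: [563.2, 47.0, 34.6]
tool_rot: [-1.571, 0.0, -0.633]
force: [-0.5, 0.2, -0.1]
width: 24.9
clock: 5.45
eef_pos: [555.7, 36.8, 34.8]
tool_rot: [-1.571, 0.0, -0.633]
force: [-0.5, 0.1, 0.4]
width: 25.2
clock 5.45 pos [555.7  36.8  34.8] rpy [-1.571  0.    -0.633] F [-0.5  0.1  0.4] w 25.2
shift [  0.3  -0.2 -53.9] turn [ 0.  0. -0.]
```

View pics/side4.png

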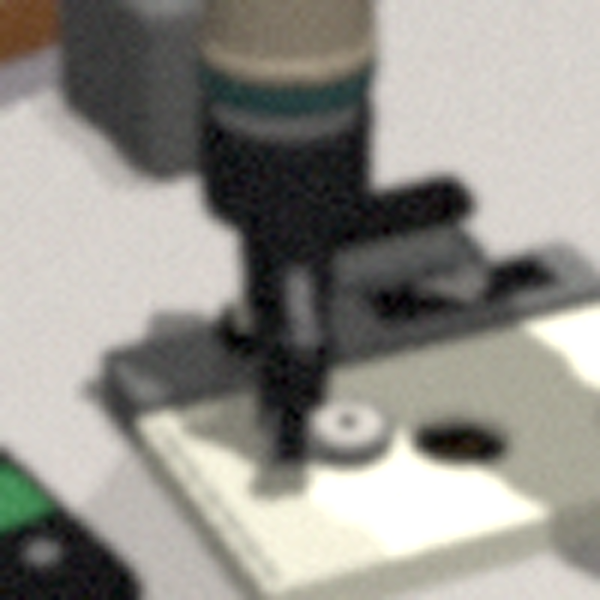

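The disc (enlarged (347,422)) now touches the fingers and is moving towards the well at (462,440). I'll keep pushing.

```bash
python3 -m jog '[{"x":0,"y":0,"z":-3,"ax":0,"ay":0,"az":0,"grip":25},{"x":0,"y":0,"z":-6,"ax":0,"ay":0,"az":0,"grip":25},{"x":0,"y":0,"z":-9,"ax":0,"ay":0,"az":0,"grip":25},{"x":0,"y":0,"z":-12,"ax":0,"ay":0,"az":0,"grip":25},{"x":0,"y":0,"z":-15,"ax":0,"ay":0,"az":0,"grip":25}]'; python3 -m jog '[{"x":0,"y":0,"z":-3,"ax":0,"ay":0,"az":0,"grip":25},{"x":0,"y":0,"z":-6,"ax":0,"ay":0,"az":0,"grip":25},{"x":0,"y":0,"z":-9,"ax":0,"ay":0,"az":0,"grip":25},{"x":0,"y":0,"z":-12,"ax":0,"ay":0,"az":0,"grip":25},{"x":0,"y":0,"z":-14,"ax":0,"ay":0,"az":0,"grip":25}]';python3 go.py 524.1 -6.9 35 -0.633
python3 - <<'E'
from h import *
for n,(a,b,c,e) in dict(side=(150,250,225,325)).items():
    d=get_image(n);im=d['color'];cr=im[a:b,c:e,::-1]
    o=cv2.resize(cr,None,fx=6,fy=6,interpolation=cv2.INTER_CUBIC)
    cv2.imwrite(f'pics/{n}5.png',np.clip(o*1.4,0,255).astype('uint8'))
E
```

```text
clock: 6.0
eef_pos: [546.9, 24.6, 34.8]
tool_rot: [-1.571, -0.0, -0.633]
force: [-0.2, -0.0, 0.2]
width: 25.1
clock: 6.5
eef_pos: [538.5, 13.3, 34.8]
tool_rot: [-1.571, 0.0, -0.633]
force: [0.9, 0.4, -0.3]
width: 25.1
clock 6.5 pos [538.5  13.3  34.8] rpy [-1.571  0.    -0.633] F [ 0.9  0.4 -0.3] w 25.1
shift [  0.3  -0.2 -24.8] turn [ 0. -0. -0.]
```

View pics/side5.png

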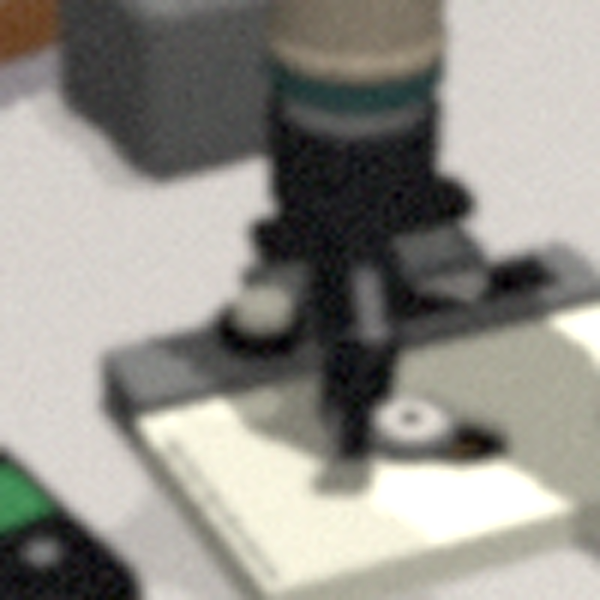

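The disc, now at enlarged (410,420), overlaps the well's near side and is in line with it. Next I'll push more slowly.

```bash
python3 -m jog '[{"x":0.3,"y":0,"z":-2,"ax":0,"ay":0,"az":0,"grip":25},{"x":0.3,"y":0,"z":-4,"ax":0,"ay":0,"az":0,"grip":25},{"x":0.3,"y":0,"z":-6,"ax":0,"ay":0,"az":0,"grip":25},{"x":0.3,"y":0,"z":-8,"ax":0,"ay":0,"az":0,"grip":25},{"x":0.3,"y":0,"z":-10,"ax":0,"ay":0,"az":0,"grip":25}]'; python3 -m jog '[{"x":0,"y":0,"z":-2,"ax":0,"ay":0,"az":0,"grip":25},{"x":0,"y":0,"z":-4,"ax":0,"ay":0,"az":0,"grip":25},{"x":0,"y":0,"z":-6,"ax":0,"ay":0,"az":0,"grip":25},{"x":0,"y":0,"z":-8,"ax":0,"ay":0,"az":0,"grip":25},{"x":0,"y":0,"z":-10,"ax":0,"ay":0,"az":0,"grip":25}]';python3 go.py 524.1 -6.9 35 -0.633
python3 - <<'E'
from h import *
for n,(a,b,c,e) in dict(side=(170,250,245,325)).items():
    d=get_image(n);im=d['color'];cr=im[a:b,c:e,::-1]
    o=cv2.resize(cr,None,fx=7,fy=7,interpolation=cv2.INTER_CUBIC)
    cv2.imwrite(f'pics/{n}6.png',np.clip(o*1.4,0,255).astype('uint8'))
E
```

```text
clock: 7.05
eef_pos: [533.0, 5.3, 34.9]
tool_rot: [-1.571, -0.0, -0.633]
force: [0.2, 1.0, 0.9]
width: 25.2
clock: 7.55
eef_pos: [526.9, -2.9, 34.8]
tool_rot: [-1.571, 0.0, -0.633]
force: [0.3, 0.6, 0.1]
width: 24.8
clock 7.55 pos [526.9  -2.9  34.8] rpy [-1.571  0.    -0.633] F [0.3 0.6 0.1] w 24.8
shift [ 0.1 -0.2 -4.9] turn [ 0. -0. -0.]
```

View pics/side6.png

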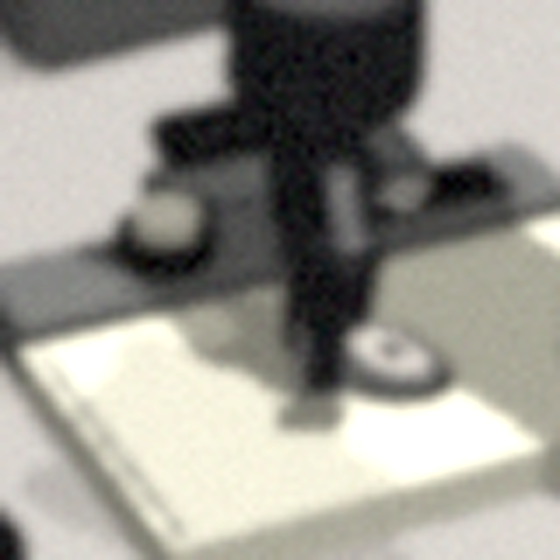

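The disc has tilted, with its leading edge in the well and its trailing edge still up. I'll finish slowly and watch the force.

```bash
python3 -m jog '[{"x":0,"y":0,"z":-1,"ax":0,"ay":0,"az":0,"grip":25},{"x":0,"y":0,"z":-2,"ax":0,"ay":0,"az":0,"grip":25},{"x":0,"y":0,"z":-3,"ax":0,"ay":0,"az":0,"grip":25},{"x":0,"y":0,"z":-4,"ax":0,"ay":0,"az":0,"grip":25},{"x":0,"y":0,"z":-4,"ax":0,"ay":0,"az":0,"grip":25}]';python3 go.py 524.1 -6.9 35 -0.633
python3 - <<'E'
from h import *
for n,(a,b,c,e) in dict(side=(170,250,245,325)).items():
    d=get_image(n);im=d['color'];cr=im[a:b,c:e,::-1]
    o=cv2.resize(cr,None,fx=7,fy=7,interpolation=cv2.INTER_CUBIC)
    cv2.imwrite(f'pics/{n}7.png',np.clip(o*1.4,0,255).astype('uint8'))
E
```

```text
clock: 8.1
eef_pos: [524.7, -6.1, 34.8]
tool_rot: [-1.571, -0.0, -0.633]
force: [0.4, 0.3, 0.5]
width: 25.1
clock 8.1 pos [524.7  -6.1  34.8] rpy [-1.571 -0.    -0.633] F [0.4 0.3 0.5] w 25.1
shift [-0.  -0.2 -1. ] turn [ 0. -0.  0.]
```

View pics/side7.png

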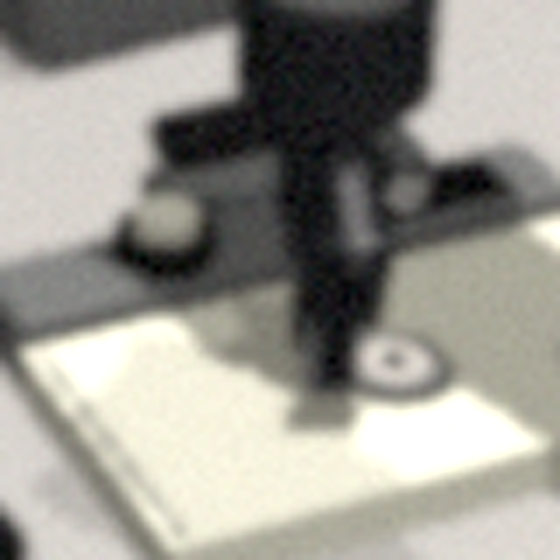

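It now looks flat. I'll back away, lift, and check both views.

```bash
python3 -m jog '[{"x":0,"y":0,"z":6,"ax":0,"ay":0,"az":0,"grip":25},{"x":0,"y":0,"z":15,"ax":0,"ay":0,"az":0,"grip":25},{"x":0,"y":-20,"z":15,"ax":0,"ay":0,"az":0,"grip":0},{"x":0,"y":-60,"z":15,"ax":0,"ay":0,"az":0,"grip":0},{"x":0,"y":-100,"z":25,"ax":0,"ay":0,"az":0,"grip":0}]'; python3 -m jog '[{"x":-20,"y":0,"z":45,"ax":0,"ay":0,"az":0,"grip":0},{"x":-30,"y":0,"z":90,"ax":0,"ay":0,"az":0,"grip":0},{"x":-40,"y":0,"z":120,"ax":0,"ay":0,"az":0,"grip":0},{"x":-40,"y":0,"z":120,"ax":0,"ay":0,"az":0,"grip":0}]'
python3 - <<'E'
from h import *
for n,(a,b,c,e) in dict(side=(170,260,235,365),top=(165,265,235,355)).items():
    d=get_image(n);im=d['color'];cr=im[a:b,c:e,::-1]
    o=cv2.resize(cr,None,fx=6,fy=6,interpolation=cv2.INTER_CUBIC)
    cv2.imwrite(f'pics/{n}8.png',np.clip(o*1.4,0,255).astype('uint8'))
    np.save(n+'8.npy',d,allow_pickle=True)
    for z in (26,34): print(n,z,(proj(d,[506.9,-30.4,z])-[c,a])*6)
E
```

```text
clock: 8.65
eef_pos: [538.6, 14.1, 135.4]
tool_rot: [-1.573, 0.002, -0.633]
force: [1.4, -0.3, 0.1]
width: -0.1
clock: 9.05
eef_pos: [579.6, 143.0, 135.4]
tool_rot: [-1.564, 0.001, -0.625]
force: [-1.3, 1.0, -0.3]
width: -0.0
side 26 [397.99619902 307.57357076]
side 34 [398.71978396 293.19333246]
top 26 [342.33453324 347.67190834]
top 34 [342.44269445 346.14076706]
```

View pics/side8.png

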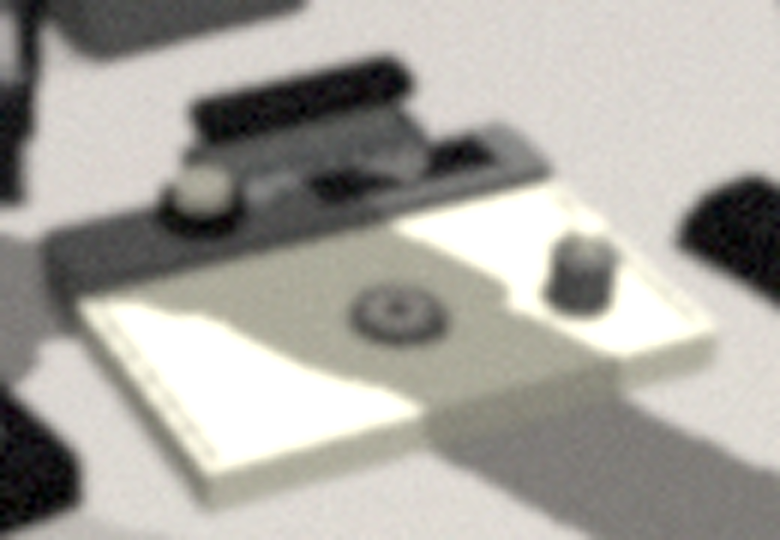

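View pics/top8.png

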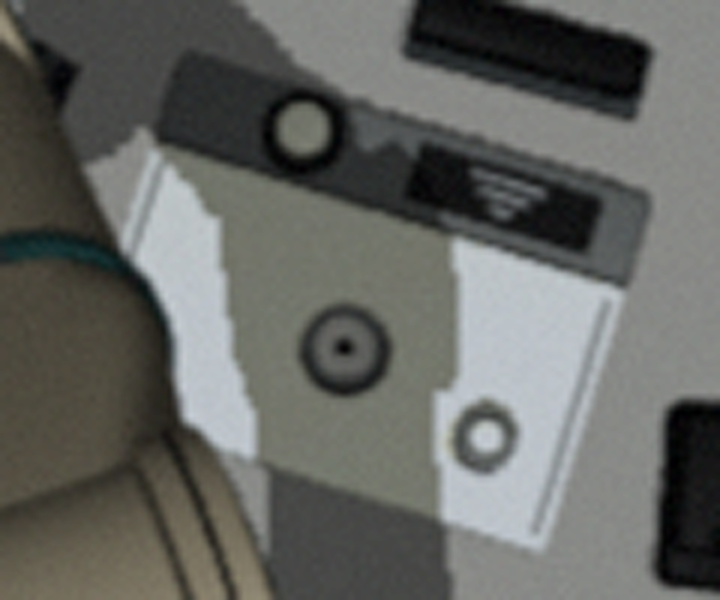

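The disc is home. In the side view its centre dot is at enlarged (399,308), matching the prediction of (398,308) for a top at 26 mm. In the top view it's concentric with the well, with an even dark ring around it, and the cap hasn't moved. Next is the key.

```bash
python3 go.py 618.5 -12 100 -0.633
```

```text
clock 9.15 pos [578.1 136.1 134.6] rpy [-1.571  0.    -0.631] F [-0.4 -0.8  0.2] w 0.3
shift [119.9  34.6 -95.8] turn [ 0.     0.002 -0.   ]
```

```bash
python3 -m jog '[{"x":30,"y":0,"z":-24,"ax":0,"ay":0,"az":0,"grip":0},{"x":60,"y":0,"z":-48,"ax":0,"ay":0,"az":0,"grip":0},{"x":90,"y":0,"z":-72,"ax":0,"ay":0,"az":0,"grip":0},{"x":120,"y":10,"z":-96,"ax":0,"ay":0,"az":0,"grip":0},{"x":120,"y":34,"z":-96,"ax":0,"ay":0,"az":0,"grip":0}]'; python3 -m jog '[{"x":0,"y":8,"z":0,"ax":0,"ay":0,"az":0,"grip":0},{"x":0,"y":15,"z":0,"ax":0,"ay":0,"az":0,"grip":0},{"x":0,"y":20,"z":0,"ax":0,"ay":0,"az":0,"grip":0},{"x":0,"y":20,"z":0,"ax":0,"ay":0,"az":0,"grip":0}]'; python3 go.py 618.5 -12 61 -0.633;  python3 - <<'E'
from h import *
for n,(a,b,c,e) in dict(side=(150,250,225,325)).items():
    d=get_image(n);im=d['color'];cr=im[a:b,c:e,::-1]
    o=cv2.resize(cr,None,fx=6,fy=6,interpolation=cv2.INTER_CUBIC)
    cv2.imwrite(f'pics/{n}9.png',np.clip(o*1.4,0,255).astype('uint8'))
E
```

```text
clock: 9.65
eef_pos: [620.5, -24.6, 102.1]
tool_rot: [-1.573, -0.008, -0.645]
force: [0.9, -0.8, 0.1]
width: 0.0
clock: 10.05
eef_pos: [617.9, -12.6, 80.7]
tool_rot: [-1.571, 0.001, -0.631]
force: [-0.5, -0.3, 0.5]
width: 0.1
clock 10.05 pos [617.9 -12.6  80.7] rpy [-1.571e+00  1.000e-03 -6.310e-01] F [-0.5 -0.3  0.5] w 0.1
shift [ 0.1 19.7  0.8] turn [ 0.     0.002 -0.001]
```

View pics/side9.png

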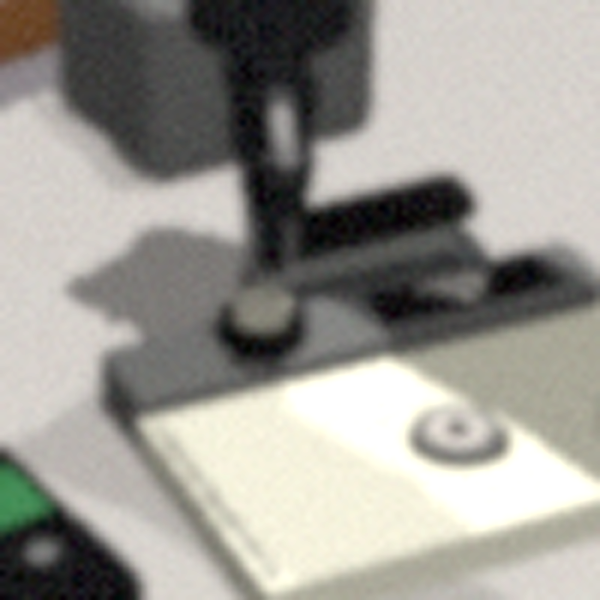

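The closed fingertips, at enlarged (268,272), hover right above the key at (263,310), and the seated disc is undisturbed. Next I'll press.

```bash
python3 -m jog '[{"x":0,"y":7,"z":0,"ax":0,"ay":0,"az":0,"grip":0},{"x":0,"y":12,"z":0,"ax":0,"ay":0,"az":0,"grip":0},{"x":0,"y":15,"z":0,"ax":0,"ay":0,"az":0,"grip":0},{"x":0,"y":17,"z":0,"ax":0,"ay":0,"az":0,"grip":0},{"x":0,"y":17,"z":0,"ax":0,"ay":0,"az":0,"grip":0}]'; python3 -m jog '[{"x":0,"y":1.5,"z":0,"ax":0,"ay":0,"az":0,"grip":0},{"x":0,"y":2.5,"z":0,"ax":0,"ay":0,"az":0,"grip":0},{"x":0,"y":2.5,"z":0,"ax":0,"ay":0,"az":0,"grip":0}]';python3 -m jog '[{"x":0,"y":1,"z":0,"ax":0,"ay":0,"az":0,"grip":0},{"x":0,"y":1,"z":0,"ax":0,"ay":0,"az":0,"grip":0}]'
```

```text
clock: 10.6
eef_pos: [618.2, -13.5, 63.8]
tool_rot: [-1.571, 0.0, -0.633]
force: [-1.9, 0.7, 3.0]
width: 0.1
clock: 10.9
eef_pos: [618.2, -13.5, 61.4]
tool_rot: [-1.571, 0.0, -0.633]
force: [-1.9, 1.0, 5.9]
width: 0.1
clock: 11.1
eef_pos: [618.2, -13.6, 61.1]
tool_rot: [-1.571, -0.0, -0.633]
force: [-3.0, 1.4, 9.0]
width: -0.1
```

```bash
python3 -m jog '[{"x":0,"y":0.8,"z":0,"ax":0,"ay":0,"az":0,"grip":0},{"x":0,"y":0.8,"z":0,"ax":0,"ay":0,"az":0,"grip":0}]'; python3 -m jog '[{"x":0,"y":-4,"z":0,"ax":0,"ay":0,"az":0,"grip":0},{"x":0,"y":-10,"z":0,"ax":0,"ay":0,"az":0,"grip":0},{"x":0,"y":-25,"z":0,"ax":0,"ay":0,"az":0,"grip":0},{"x":0,"y":-60,"z":0,"ax":0,"ay":0,"az":0,"grip":0},{"x":0,"y":-90,"z":0,"ax":0,"ay":0,"az":0,"grip":0}]'; python3 -m jog '[{"x":-40,"y":0,"z":30,"ax":0,"ay":0,"az":0,"grip":0},{"x":-80,"y":0,"z":60,"ax":0,"ay":0,"az":0,"grip":0},{"x":-110,"y":0,"z":85,"ax":0,"ay":0,"az":0,"grip":0},{"x":-120,"y":0,"z":95,"ax":0,"ay":0,"az":0,"grip":0},{"x":-120,"y":0,"z":95,"ax":0,"ay":0,"az":0,"grip":0}]';python3 - <<'E'
from h import *
for n,(a,b,c,e) in dict(side=(170,260,235,365),top=(165,265,235,355)).items():
    d=get_image(n);im=d['color'];cr=im[a:b,c:e,::-1]
    o=cv2.resize(cr,None,fx=6,fy=6,interpolation=cv2.INTER_CUBIC)
    cv2.imwrite(f'pics/{n}10.png',np.clip(o*1.4,0,255).astype('uint8'))
E
```

```text
clock: 11.3
eef_pos: [618.3, -13.6, 61.0]
tool_rot: [-1.571, -0.0, -0.633]
force: [-4.1, -0.2, 14.2]
width: -0.2
clock: 11.8
eef_pos: [618.4, -14.1, 151.0]
tool_rot: [-1.571, -0.0, -0.633]
force: [0.9, 1.1, -0.4]
width: -0.2
clock: 12.3
eef_pos: [577.6, 136.9, 150.3]
tool_rot: [-1.569, 0.0, -0.628]
force: [0.5, 0.3, 0.1]
width: -0.2
```

View pics/side10.png

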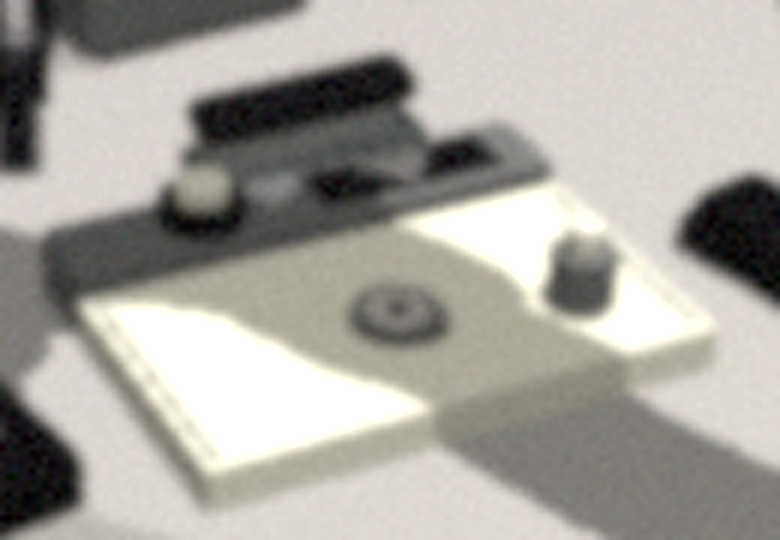

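View pics/top10.png

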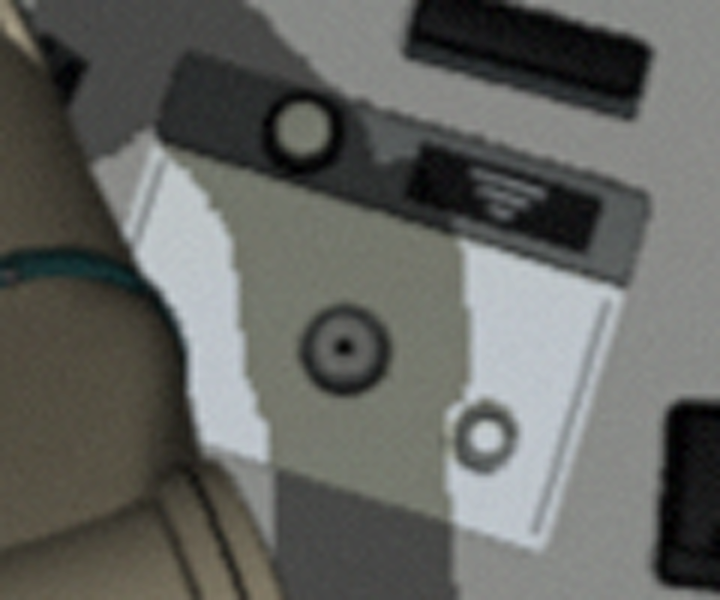

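The disc is flat in the well (side view (399,308)), the key is up again at (203,188), and the cap and its neighbours haven't moved. The robot is clear of everything, so I'm handing the job in.

```bash
python3 -c "
from cell import *
print(finish_job())"
```

```text
the job is handed in; nothing more can be done
None
```

The disc is in its well and the start key was pressed after that. I handed the job in at about 12.4 s on the robot's clock; no verdict was reported.

- **Disc:** I pushed it about 65 mm along the deck with two fingertips held about 2 mm above the surface, until it tipped into the well and settled. In the side view its centre falls on the pixel predicted for a seated top at 26 mm. In the top view it is concentric with the well.
- **Key:** I pressed it straight down with the closed fingers until it stopped. The tool stopped at 61.0 mm, where full travel should put it, and the wrist force reached 14 N. After I withdrew, the last pictures show the key up again.
- **Everything else:** The cap looks unmoved in both last views, and so do the parts of the stapler, mouse and tester they show. The last views were cropped to the dock, so I did not recheck the mug, tape or pens; the arm's path stayed well clear of the pens. The arm was touching nothing at the end.

No check failed. The measured distance from well to key was 112 mm against 114 mm expected, which is within the camera calibration.

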